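# Fold away the bench magnifier

## Robot

A 6-joint arm with a two-finger parallel gripper is mounted at the origin on the work surface. World frame = base frame: x ahead of the robot, y to its left, z up, the work surface at z = 0. Lengths are in m, angles in rad, forces in N, time in s.
With the tool pointing down it reaches from about 0.35 to 0.975 m from the base axis. Payload 4.9 kg.
Tool frame: the origin (TCP) lies at the very end of the fingers, on their centre line; the grasp point (between the pads) lies 19 mm behind it (ctrl.grasp_offset is the distance from the TCP to the grasp point, in m); y points along the fingers, z is the direction in which the jaws open and shut, and the axes are right-handed (so a half turn about y gives the same grasp; the last joint's range is limited). The gripper opens to 85 mm and grips with 20 to 120 N. Pads are 22 mm wide; open, the fingers measure 114 mm over their backs; the gripper's body (76 mm by 85 mm) begins 54 mm behind the grasp point. The pads swing forward as they close: fully open they stand 13 mm farther back than shut.
Start: joints at [-1.285, 0.053, 1.613, -0, 1.476, -0.119], TCP at [0.246, -0.574, 0.191] pointing down, gripper open.
Joint ranges: [-3.01, 3.01], [-1.01, 2.22], [0.06, 2.58], [-1.02, 4.17], [0.09, 2.62], [-3.14, 3.14]. Speed limits (rad/s): [2.57, 2.57, 3.14, 3.14, 3.14, 3.14].

## Interface

Orientations are given as a rotation vector (axis times angle).
In Python, from station import ctrl, eyes, finish_job, find_in, regions_of, pinpoint gives the robot as it stands.
- The arm moves only by the tool play_rows, never from a script. Its argument "moves" is a list of rows, each an object of numbers: "x", "y", "z": the shift along the world's x, y, z in cm; "turn": the turn about the world's z in degrees; "jaw": the finger opening in cm, from 0 to 8.54. A call has 1 to 8 rows; each row shifts and turns the commanded pose from where the row before left it; what a row does not reach is not made up. A row lasts 1/12 s, in which the tool goes at most 41.7 mm and 7.16 degrees, less where a joint would pass 70% of its speed; a pose out of reach is approached as far as the arm can. A call is refused whole if a number of a shift passes 4.17 or a number of a turn 7.16, either way. A call with a gripper value outside its range is refused whole. The fingers move at their own pace and stop on an object; "squeeze" is the grip in N (left out, the last holds). Time passes only in rows, so rows that do not move let the fingers close. It gives the time, the measured TCP pose, the force and the opening at its end, in the units of the state.
- ctrl.get_obs(): the state, without advancing time (a new reading comes with each control period).
- eyes.get_image(name): name is "side" or "top"; returns a dict with "img" (420x560x3 uint8, red, green, blue), "camera_matrix" (3x3 intrinsics, pixels), "cam_to_world" (4x4, takes a point from camera to world coordinates). Camera axes: x right, y up, looking along -z (the intrinsics and any distortion apply to the point x, -y, -z); pixel columns grow to the right and rows downward; lengths in m; the calibration is good to about 2 mm. A picture is of the moment at which its call begins. There is no depth.
- finish_job(): hands the job in, once; it reports no verdict.
Trained networks look in the newest picture that a camera, given by its name, has taken for a name from the list of things; names that differ only in an ending like _2 or _b are one class to them, and where a whole thing is asked for, a point or a joint stands for the part that bears it (a point fixed in the world has none). Each returns a list of dicts, best first, with "score" (0 to 1); they miss things now and then, are a little off and sometimes report something else, mostly with a low value. They report only what shows in the picture. A call takes as long as a camera call. They do not tell look-alikes from the thing itself.
- find_in(camera, query): "point" ([column, row] in pixels, amid what is visible of it).
- regions_of(camera, query): "pixels" (420x560 bool, what is visible of it) and "point" ([column, row] in pixels, amid what is visible of it).
- pinpoint(camera, query): "point" ([column, row] in pixels: a listed point, or the origin of a listed thing).
The state is a dict: "t": time; "q": joint angles; "dq": joint speeds; "effort": joint torques, N m; "tool_pos": TCP position; "tool_rot": TCP orientation; "contact_force": force on the tool from outside, world axes, zero at the start; "wrist_torque": the same for the moment, N m; "opening": finger opening in m.
Only numpy, scipy, OpenCV 4.12 (cv2) and the standard library are available. Lean on these libraries where they do the work, as an engineer would, in place of code of your own. Each camera call takes 0.05 s, during which the arm holds its last target.

## Task

The bench magnifier with the folding two-segment arm stands unfolded. Put it away: first fold the lens segment back until it lies on top of the inner segment, while the inner segment still stands out from the base; only then swing the folded pair home, so that both segments lie in line above the long beech base. Let go of it at the end.

Things in the scene. Friction and masses are not known exactly. Their poses are not given: they have to be found in the camera images.
- inner (a joint): Angle (rad) of the upright base hinge between beech base (bar 235 x 46 x 20 mm, from 55 mm behind this hinge to 180 mm ahead) and inner segment. 0 = home, in line above the base (firm stop); grows anticlockwise seen from above, so closing is clockwise; range 0 to 1.7, starts 0.8 to 1.3. Friction 0.5 N m: stays where left.
- outer (a joint): Angle (rad) of the upright elbow hinge between inner and lens segment. 0 = folded, the lens segment on top of the inner one, lens over the base hinge (firm stop); grows clockwise seen from above, so folding is anticlockwise; range 0 to 2.2, starts 1.0 to 1.7. Friction 0.18 N m: stays where left.
- elbow_knob (a point): Centre (62 mm up) of the upright round black knob, diameter 16, from 42 to 82 mm above the table, on the elbow hinge axis at the arm's middle, fixed to the inner segment: moves it. x axis: along the inner segment away from the base hinge, which is 140 mm back along -x; z up. Segments: flat aluminium bars 18 mm wide, undersides at 26 (inner) and 36 mm (lens), 6 mm thick.
- lens_knob (a point): Centre (62 mm up) of a like knob (42 to 82 mm above the table) on the lens segment: moves it. x axis: along the lens segment from elbow to lens, z up; elbow axis 100 mm back along -x, centre of the round lens (56 mm across, top at 43 mm) 55 mm ahead. Things under the arm are lower than 22 mm. A loose one-piece 200 mm bar with such a knob lies apart: not part of it.
Not all that is in view belongs to the job. Leave any purple look-alike of the part that bears inner alone.

How it is judged:
By the outcome, as a careful person would: the job done as asked, in the order asked, and still so for the second after the job is handed in, with the robot touching nothing.
It also fails if it takes over 45 s, if anything falls off the work surface, if the arm or the gripper's body presses on something with over 40 N, if the wrist force passes 120 N, or if a joint passes its speed limit or range.

## Working session

There is one attempt and no reset: what is moved stays moved. The work goes in short steps, Python scripts to look and compute and a tool call to move; the robot and the scene stay as the last step left them, time stands still between calls to the robot, and variables do not carry over. Pictures are saved under pics/ and viewed, and the job is handed in when it is done.

Besides the shell and the picture viewer there is one more tool, called after ">>>" as name(argument=value, ...), one argument or row to a line, values as JSON. play_rows: Moves the arm, as the interface text tells. Its arguments: {"type":"object","properties":{"moves":{"type":"array"},"squeeze":{"type":"number"}},"required":["moves"]}

```bash
mkdir -p pics; ls
cat > h.py <<'E'
import numpy as np, cv2
from station import ctrl, eyes, finish_job, find_in, regions_of, pinpoint
def ray(d,p):
    K=d["camera_matrix"];T=d["cam_to_world"]
    v=np.linalg.inv(K)@np.array([p[0],p[1],1.]); v=np.array([v[0],-v[1],-v[2]])
    return T[:3,3],T[:3,:3]@v
def atz(d,p,z):
    o,v=ray(d,p); return o+v*(z-o[2])/v[2]
def proj(d,P):
    T=d["cam_to_world"];c=T[:3,:3].T@(np.array(P)-T[:3,3]);c=np.array([c[0],-c[1],-c[2]])
    u=d["camera_matrix"]@c;return u[:2]/u[2]
E
python3 - <<'E'
from h import *
for n in ("top","side"):
    d=eyes.get_image(n); cv2.imwrite(f"pics/{n}0.png",d["img"][:,:,::-1])
    print(n,[k for k in d],d["cam_to_world"][:3,3].round(3))
    for q in ("elbow_knob","lens_knob","inner","outer"):
        for r in pinpoint(n,q)[:3]: print(q,r["score"],np.round(r["point"]),atz(d,r["point"],.062).round(3))
print(ctrl.get_obs())
E
```

```text
pics
top ['img', 'camera_matrix', 'cam_to_world'] [0.373 0.064 1.081]
elbow_knob 0.65 [240. 262.] [0.33  0.104 0.062]
elbow_knob 0.57 [308. 134.] [ 0.588 -0.022  0.062]
lens_knob 0.9 [268. 113.] [0.627 0.059 0.062]
lens_knob 0.78 [188. 279.] [0.296 0.202 0.062]Traceback (most recent call last):
  File "<stdin>", line 6, in <module>
ValueError: it knows: elbow_knob, lens_knob
```

Run:
```python
from h import *
for n in ("top","side"):
    d=eyes.get_image(n); cv2.imwrite(f"pics/{n}0.png",d["img"][:,:,::-1])
    print(n,[k for k in d],d["cam_to_world"][:3,3].round(3))
    for q in ("elbow_knob","lens_knob"):
        for r in pinpoint(n,q)[:4]: print(q,r["score"],np.round(r["point"]),atz(d,r["point"],.062).round(3))
print(ctrl.get_obs())
```

```text
top ['img', 'camera_matrix', 'cam_to_world'] [0.373 0.064 1.081]
elbow_knob 0.62 [238. 260.] [0.334 0.107 0.062]
elbow_knob 0.57 [310. 134.] [ 0.587 -0.027  0.062]
lens_knob 0.87 [187. 278.] [0.297 0.205 0.062]
lens_knob 0.59 [266. 114.] [0.624 0.061 0.062]
side ['img', 'camera_matrix', 'cam_to_world'] [0.244 0.416 0.58 ]
elbow_knob 0.96 [306. 261.] [0.331 0.105 0.062]
elbow_knob 0.75 [219. 157.] [ 0.578 -0.035  0.062]
lens_knob 0.7 [296. 324.] [0.303 0.206 0.062]
lens_knob 0.57 [169. 179.] [0.627 0.06  0.062]
{'t': 0.45, 'q': array([-1.28498101e+00,  5.27621641e-02,  1.61300217e+00, -1.83407672e-05,
        1.47597976e+00, -1.18970863e-01]), 'dq': array([-0.0010653 , -0.00012956, -0.0003668 ,  0.00092681, -0.00274926,
        0.00020557]), 'effort': array([ 7.34739515e-04, -3.93120646e+01, -3.69911885e+01,  1.98345344e-05,
        1.83042681e-03, -3.33794805e-07]), 'tool_pos': array([ 0.2461324 , -0.57442463,  0.1913039 ]), 'tool_rot': array([-0.41019717,  1.99897588, -1.99867106]), 'contact_force': array([0.08393719, 0.54181909, 0.94946202]), 'wrist_torque': array([0.00926483, 0.0110932 , 0.01260999]), 'opening': 0.08557754807240572}
```

View pics/top0.png

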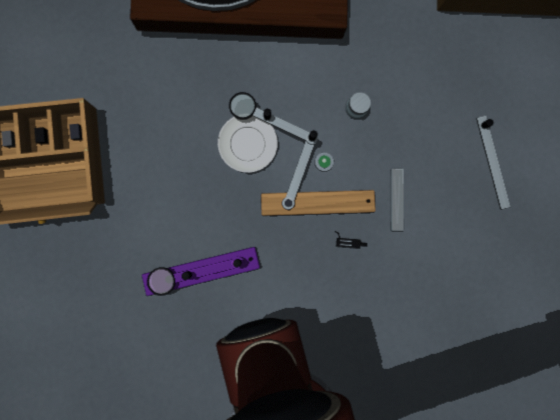

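View pics/side0.png

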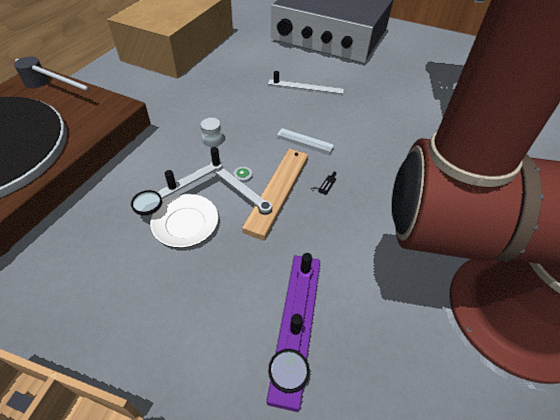

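Run:
```python
from h import *
d=eyes.get_image("top"); s=eyes.get_image("side")
def tri(p,q):
    A=[];b=[];L=[]
    for dd,x in((d,p),(s,q)):
        o,v=ray(dd,x);v/=np.linalg.norm(v);M=np.eye(3)-np.outer(v,v);A.append(M);b.append(M@o);L.append((o,v))
    X=np.linalg.solve(sum(A),sum(b));return X,[np.linalg.norm(M@X-c) for M,c in zip(A,b)]
for q in ("elbow_knob","lens_knob"):
    for r in pinpoint("top",q)[:4]:
        for w in pinpoint("side",q)[:4]:
            X,e=tri(r["point"],w["point"])
            if max(e)<.02: print(q,X.round(4),np.round(e,4))
c=cv2.resize(d["img"][80:230,220:400],None,fx=4,fy=4,interpolation=cv2.INTER_CUBIC);cv2.imwrite("pics/tc.png",c[:,:,::-1])
c=cv2.resize(s["img"][130:250,120:320],None,fx=4,fy=4,interpolation=cv2.INTER_CUBIC);cv2.imwrite("pics/sc.png",c[:,:,::-1])
from scipy.spatial.transform import Rotation as R
print(R.from_rotvec(ctrl.get_obs()["tool_rot"]).as_matrix().round(3))
```

```text
elbow_knob [0.3302 0.1052 0.053 ] [0.0034 0.0034]
elbow_knob [ 0.5759 -0.0271  0.0727] [0.0029 0.0029]
lens_knob [0.2998 0.205  0.0608] [0.0033 0.0033]
lens_knob [0.63   0.0584 0.0561] [0.0011 0.0011]
[[-0.919  0.     0.394]
 [-0.394 -0.    -0.919]
 [-0.    -1.     0.   ]]
```

View pics/tc.png

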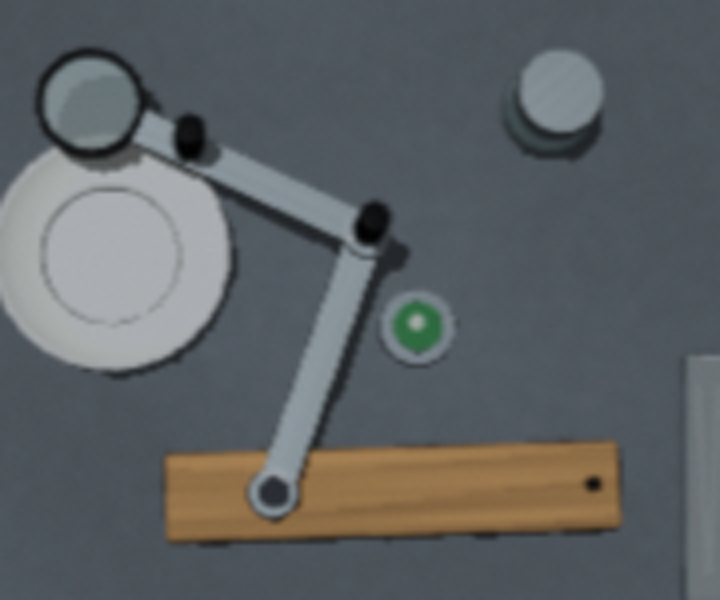

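View pics/sc.png

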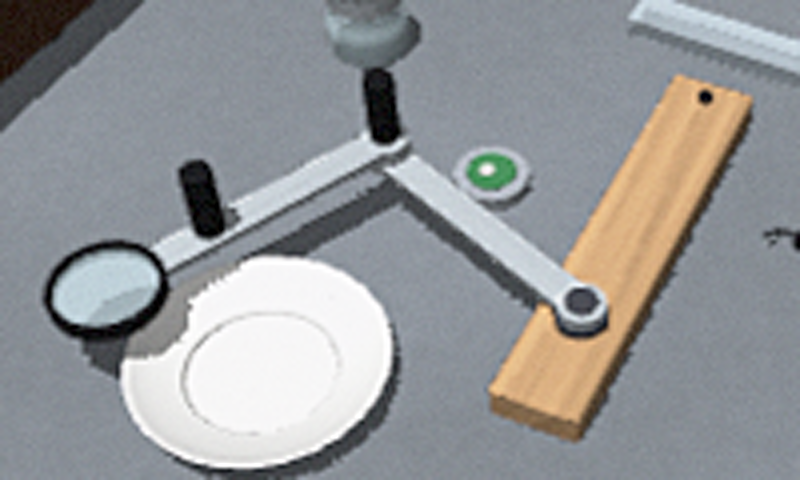

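```bash
cat > fit.py <<'E'
from h import *
from scipy.optimize import least_squares
def model(p):
    hx,hy,b,i,o=p; a=b+i; h=np.array([hx,hy]); u=lambda t:np.array([np.cos(t),np.sin(t)])
    e=h+.14*u(a); l=a+np.pi-o
    return dict(h=[*h,.036],e=[*e,.062],k=[*(e+.1*u(l)),.062],c=[*(e+.155*u(l)),.043],
      b0=[*(h-.055*u(b)),.02],b1=[*(h+.18*u(b)),.02])
def fit(obs,p0):
    f=lambda p:np.concatenate([proj(d,model(p)[n])-np.array(x) for d,n,x in obs])
    r=least_squares(f,p0,loss='soft_l1'); return r.x,f(r.x)
E
python3 - <<'E'
from fit import *
d=eyes.get_image("top"); s=eyes.get_image("side")
T=lambda x,y:(220+x/4-.4,80+y/4-.4); S=lambda x,y:(120+x/4-.4,130+y/4-.4)
obs=[(d,'h',T(272,494)),(d,'e',T(372,222)),(d,'k',T(189,136)),(d,'c',T(91,101)),(d,'b0',T(166,498)),(d,'b1',T(619,485)),
(s,'h',S(582,300)),(s,'e',S(382,105)),(s,'k',S(202,198)),(s,'c',S(108,290)),(s,'b0',S(535,412)),(s,'b1',S(716,85))]
x,r=fit(obs,[.44,.02,-1.57,1.2,1.5]);print(x.round(4));print(r.round(1).reshape(-1,2).tolist())
for k,v in model(x).items(): print(k,np.round(v,4))
E
```

```text
[ 0.4512  0.0124 -1.5105  1.1882  1.6624]
[[0.1, -0.3], [-0.2, 0.8], [0.1, 0.7], [-0.1, 0.1], [-0.6, 0.0], [0.2, -0.2], [0.0, -0.3], [0.2, 0.8], [0.3, 0.9], [-0.7, -1.2], [-0.6, -1.0], [0.0, -0.3]]
h [0.4512 0.0124 0.036 ]
e [ 0.584 -0.032  0.062]
k [0.6243 0.0596 0.062 ]
c [0.6464 0.11   0.043 ]
b0 [0.4479 0.0673 0.02  ]
b1 [ 0.4621 -0.1673  0.02  ]
```

>>> play_rows(
  moves=[
    {"x":1.6,"y":2.6,"turn":1.8},
    {"x":1.6,"y":2.6,"turn":1.8},
    {"x":1.6,"y":2.6,"turn":1.8},
    {"x":1.6,"y":2.6,"turn":1.8},
    {"x":1.6,"y":2.6,"turn":1.8},
    {"x":1.6,"y":2.6,"turn":1.8},
    {"x":1.6,"y":2.6,"turn":1.8},
    {"x":1.6,"y":2.6,"turn":1.8},
  ],
)

```text
invalid input
```

>>> play_rows(
  moves=[
    {"x":1.6,"y":2.6,"turn":1.8},
    {"x":1.6,"y":2.6,"turn":1.8},
    {"x":1.6,"y":2.6,"turn":1.8},
    {"x":1.6,"y":2.6,"turn":1.8},
    {"x":1.6,"y":2.6,"turn":1.8},
    {"x":1.6,"y":2.6,"turn":1.8},
    {"x":1.6,"y":2.6,"turn":1.8},
    {"x":1.6,"y":2.6,"turn":1.8},
  ],
)

```text
invalid input
```

>>> play_rows(
  moves=[
    {"x":1.6,"y":2.6,"turn":1.8},
    {"x":1.6,"y":2.6,"turn":1.8},
    {"x":1.6,"y":2.6,"turn":1.8},
    {"x":1.6,"y":2.6,"turn":1.8},
    {"x":1.6,"y":2.6,"turn":1.8},
    {"x":1.6,"y":2.6,"turn":1.8},
    {"x":1.4,"y":2.6,"turn":1.8,"jaw":5},
    {"jaw":5},
  ],
)

```text
invalid input
```

>>> play_rows(
  moves=[
    {"x":1.6,"y":2.6,"z":0,"turn":1.8,"jaw":8.5},
    {"x":1.6,"y":2.6,"z":0,"turn":1.8,"jaw":8.5},
    {"x":1.6,"y":2.6,"z":0,"turn":1.8,"jaw":8.5},
    {"x":1.6,"y":2.6,"z":0,"turn":1.8,"jaw":8.5},
  ],
)

```text
t: 1.28
tool_pos: [0.3105, -0.4694, 0.1914]
tool_rot: [-0.523, 1.922, -1.922]
contact_force: [-0.1, 0.3, 0.5]
opening: 0.0851
```

>>> play_rows(
  moves=[
    {"x":1.6,"y":2.6,"z":0,"turn":1.8,"jaw":8.5},
    {"x":1.6,"y":2.6,"z":0,"turn":1.8,"jaw":8.5},
    {"x":1.6,"y":2.6,"z":0,"turn":1.8,"jaw":8.5},
    {"x":1.6,"y":2.6,"z":0,"turn":1.8,"jaw":8.5},
    {"x":1.6,"y":2.6,"z":0,"turn":1.8,"jaw":8.5},
    {"x":1.6,"y":2.6,"z":0,"turn":1.8,"jaw":8.5},
    {"x":1.6,"y":2.6,"z":0,"turn":1.8,"jaw":8.5},
    {"x":1.6,"y":2.6,"z":0,"turn":1.8,"jaw":8.5},
  ],
)

```text
t: 1.95
tool_pos: [0.4388, -0.2611, 0.1917]
tool_rot: [-0.727, 1.761, -1.762]
contact_force: [0.8, -0.5, -0.1]
opening: 0.0851
```

>>> play_rows(
  moves=[
    {"x":1.6,"y":2.6,"z":0,"turn":1.8,"jaw":7},
    {"x":1.6,"y":2.6,"z":0,"turn":1.8,"jaw":7},
    {"x":1.6,"y":2.6,"z":0,"turn":1.8,"jaw":7},
    {"x":1.6,"y":2.6,"z":0,"turn":1.8,"jaw":5},
    {"x":1.6,"y":2.6,"z":0,"turn":1.8,"jaw":5},
    {"x":1.6,"y":2.6,"z":0,"turn":1.8,"jaw":5},
    {"x":1.6,"y":2.6,"z":0,"turn":1.8,"jaw":5},
    {"x":1.6,"y":2.6,"z":0,"turn":1.8,"jaw":5},
  ],
)

```text
t: 2.62
tool_pos: [0.5668, -0.053, 0.1916]
tool_rot: [-0.906, 1.592, -1.592]
contact_force: [0.9, 0.3, 0.1]
opening: 0.05
```

>>> play_rows(
  moves=[
    {"x":1.5,"y":2.6,"z":0,"turn":1.8,"jaw":5},
    {"x":1.5,"y":2.6,"z":0,"turn":1.8,"jaw":5},
    {"x":1.5,"y":2.6,"z":0,"turn":1.8,"jaw":5},
    {"x":1.3,"y":2.6,"z":0,"turn":1.8,"jaw":5},
    {"x":0,"y":0.6,"z":0,"turn":0,"jaw":5},
    {"x":0,"y":0,"z":0,"turn":0,"jaw":5},
  ],
)

```text
t: 3.12
tool_pos: [0.6242, 0.0572, 0.1911]
tool_rot: [-0.987, 1.505, -1.504]
contact_force: [-1.1, -0.7, 1.1]
opening: 0.05
```

>>> play_rows(
  moves=[
    {"x":0,"y":0.2,"z":-3,"turn":0,"jaw":5},
    {"x":0,"y":0,"z":-3,"turn":0,"jaw":5},
    {"x":0,"y":0,"z":-2,"turn":0,"jaw":5},
    {"x":0,"y":0,"z":-1,"turn":0,"jaw":5},
    {"x":0,"y":0,"z":0,"turn":0,"jaw":5},
  ],
)

```text
t: 3.53
tool_pos: [0.6216, 0.0564, 0.0981]
tool_rot: [-0.99, 1.511, -1.505]
contact_force: [-0.1, 0.1, -1.2]
opening: 0.0497
```

Run:
```python
from h import *
from scipy.spatial.transform import Rotation as R
o=ctrl.get_obs();m=R.from_rotvec(o["tool_rot"]).as_matrix()
print(o["tool_pos"],np.degrees(np.arctan2(m[1,2],m[0,2])))
for n,a in(("top",(80,230,220,400)),("side",(60,260,60,330))):
    d=eyes.get_image(n);print(proj(d,o["tool_pos"]))
    c=cv2.resize(d["img"][a[0]:a[1],a[2]:a[3]],None,fx=2.9,fy=2.9);cv2.imwrite(f"pics/{n}1.png",c[:,:,::-1])
```

```text
[0.62157583 0.05643164 0.09808689] -23.69013177612565
[268.77221262 111.17747136]
[168.95627933 165.40035954]
```

View pics/side1.png

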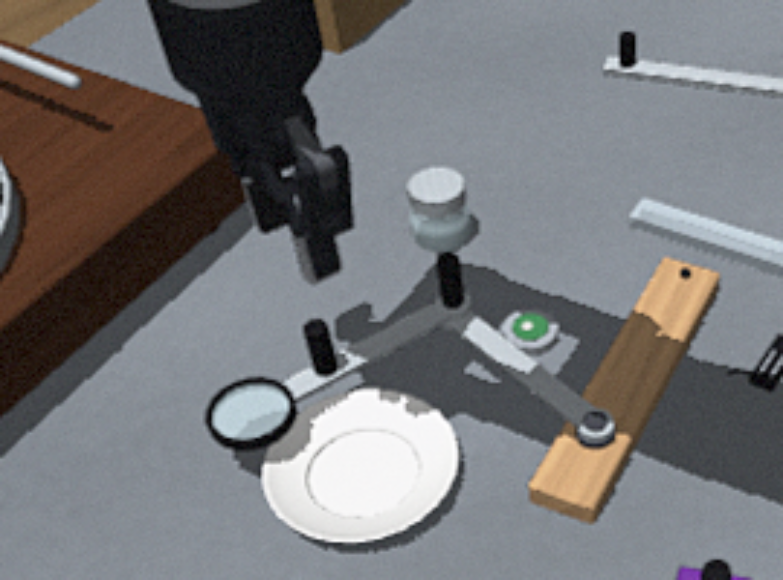

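>>> play_rows(
  moves=[
    {"x":0.3,"y":0.3,"z":0,"turn":0,"jaw":5},
    {"x":0,"y":0,"z":-2,"turn":0,"jaw":5},
    {"x":0,"y":0,"z":-1.5,"turn":0,"jaw":5},
    {"x":0,"y":0,"z":-1.2,"turn":0,"jaw":5},
    {"x":0,"y":0,"z":0,"turn":0,"jaw":5},
    {"x":0,"y":0,"z":0,"turn":0,"jaw":5},
  ],
)

```text
t: 4.13
tool_pos: [0.6264, 0.0606, 0.0534]
tool_rot: [-0.987, 1.507, -1.505]
contact_force: [-0.1, -0.4, -0.1]
opening: 0.0499
```

Run:
```python
from h import *
o=ctrl.get_obs()
print(o["tool_pos"])
for n,a in(("top",(80,230,220,400)),("side",(60,260,60,330))):
    d=eyes.get_image(n)
    c=cv2.resize(d["img"][a[0]:a[1],a[2]:a[3]],None,fx=2.9,fy=2.9);cv2.imwrite(f"pics/{n}2.png",c[:,:,::-1])
```

```text
[0.62637771 0.06058024 0.05339709]
```

View pics/side2.png

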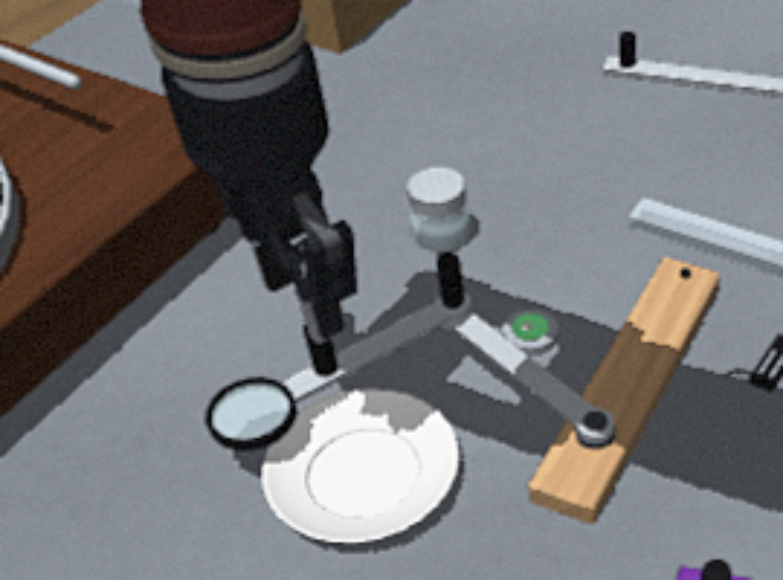

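>>> play_rows(
  moves=[
    {"x":0,"y":0,"z":-0.3,"turn":0,"jaw":3.2},
    {"x":0,"y":0,"z":0,"turn":0,"jaw":2.4},
    {"x":0,"y":0,"z":0,"turn":0,"jaw":2.4},
    {"x":0,"y":0,"z":0,"turn":0,"jaw":2.4},
  ],
  squeeze=20,
)

```text
t: 4.57
tool_pos: [0.6274, 0.0605, 0.0518]
tool_rot: [-0.985, 1.505, -1.506]
contact_force: [-0.8, 0.3, -0.1]
opening: 0.024
```

Run:
```python
from h import *
o=ctrl.get_obs()
p=o["tool_pos"];j=np.array([.9157,-.4017,0])
for n,a in(("top",(80,230,220,400)),("side",(130,230,110,230))):
    d=eyes.get_image(n);im=d["img"].copy()
    print(n,[((proj(d,p+s*.012*j)-[a[2],a[0]])*5).round() for s in(-1,1)])
    c=cv2.resize(im[a[0]:a[1],a[2]:a[3]],None,fx=5 if n=="side" else 4,fy=5 if n=="side" else 4);cv2.imwrite(f"pics/{n}3.png",c[:,:,::-1])
```

```text
top [array([220., 197.]), array([245., 144.])]
side [array([315., 286.]), array([283., 249.])]
```

View pics/side3.png

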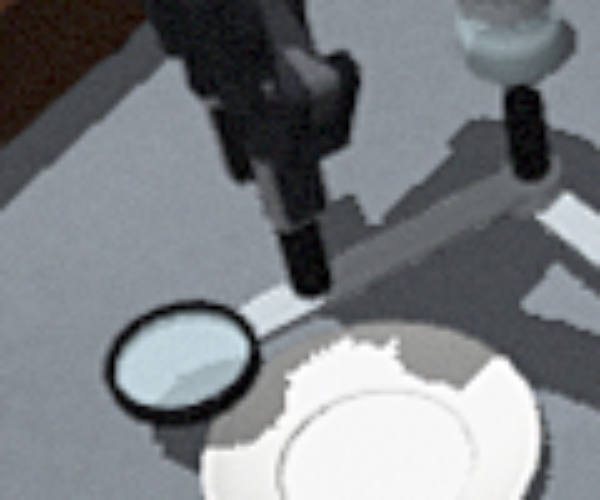

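Run:
```python
from h import *
o=ctrl.get_obs()
p=o["tool_pos"];j=np.array([.9157,-.4017,0])
d=eyes.get_image("side")
for s in (-.016,0,.016):
  for z in (.045,.05,.06,.07,.08,.1): print(s,z,((proj(d,np.array([*p[:2],z])+s*j)-[110,130])*5).round())
d=eyes.get_image("top")
for z in (.05,.082):print(((proj(d,[*p[:2],z])-[220,80])*4).round())
```

```text
-0.016 0.045 [324. 304.]
-0.016 0.05 [322. 295.]
-0.016 0.06 [317. 277.]
-0.016 0.07 [312. 258.]
-0.016 0.08 [307. 239.]
-0.016 0.1 [297. 200.]
0 0.045 [303. 280.]
0 0.05 [300. 271.]
0 0.06 [295. 252.]
0 0.07 [290. 234.]
0 0.08 [285. 215.]
0 0.1 [274. 175.]
0.016 0.045 [281. 256.]
0.016 0.05 [279. 247.]
0.016 0.06 [273. 228.]
0.016 0.07 [268. 210.]
0.016 0.08 [263. 190.]
0.016 0.1 [251. 151.]
[186. 137.]
[187. 121.]
```

View pics/top3.png

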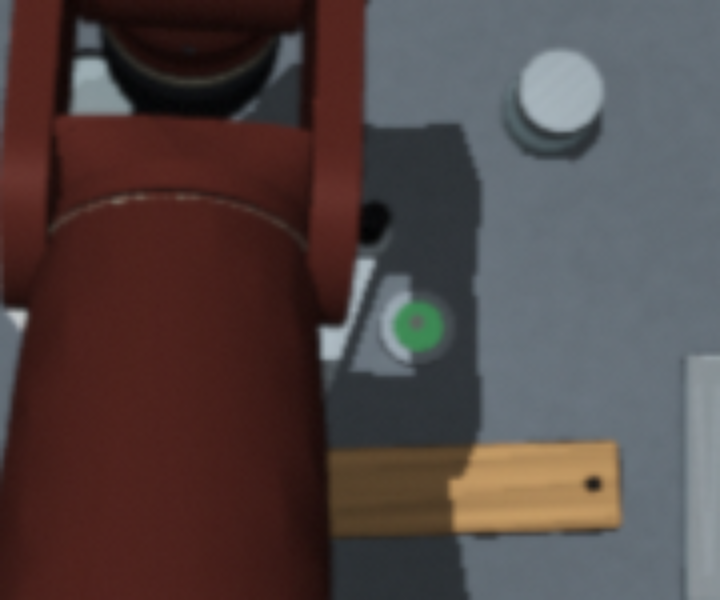

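>>> play_rows(
  moves=[
    {"x":0,"y":0,"z":0,"turn":0,"jaw":1.2},
    {"x":0,"y":0,"z":0,"turn":0,"jaw":1.2},
    {"x":0,"y":0,"z":0,"turn":0,"jaw":1.2},
  ],
  squeeze=20,
)

```text
t: 5.02
tool_pos: [0.6271, 0.0605, 0.0514]
tool_rot: [-0.985, 1.506, -1.506]
contact_force: [-1.0, 0.0, 0.1]
opening: 0.0121
```

Run:
```python
from h import *
o=ctrl.get_obs()
d=eyes.get_image("side");a=(140,200,140,210)
im=np.clip((d["img"].astype(float)/255)**.5*255,0,255).astype(np.uint8)
c=cv2.resize(im[a[0]:a[1],a[2]:a[3]],None,fx=9,fy=9,interpolation=cv2.INTER_NEAREST)
c0=cv2.imread("pics/side0.png")[:,:,::-1].astype(float); c0=((c0/255)**.5*255).astype(np.uint8)
c0=cv2.resize(c0[a[0]:a[1],a[2]:a[3]],None,fx=9,fy=9,interpolation=cv2.INTER_NEAREST)
v=np.vstack([c,c0])
v=cv2.resize(v,None,fx=.55,fy=.55,interpolation=cv2.INTER_AREA)
cv2.imwrite("pics/s4.png",v[:,:,::-1])
for q in("lens_knob","elbow_knob"):
  for r in pinpoint("side",q):print(q,r)
print(proj(d,o["tool_pos"]),o["q"])
```

```text
lens_knob {'point': [170.0, 180.2], 'score': 0.93}
lens_knob {'point': [296.5, 328.5], 'score': 0.78}
elbow_knob {'point': [218.7, 158.4], 'score': 0.8}
elbow_knob {'point': [307.8, 260.3], 'score': 0.58}
[169.94366788 183.69281522] [-2.18123674e-02  1.85630976e-01  1.71173104e+00  2.13886631e-05
  1.24430766e+00  3.90190136e-01]
```

View pics/s4.png

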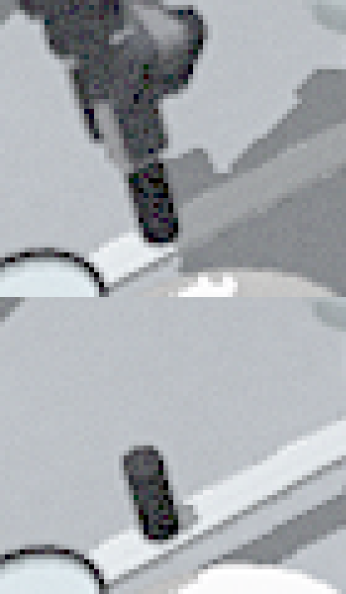

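Run:
```python
from h import *
d=eyes.get_image("side");t=eyes.get_image("top")
for p in ((.45,-.3,.1),(.5,-.25,.1),(.6,-.2,.1),(.55,-.15,.1),(.6,-.3,.1),(.6,.3,.1),(.5,.3,.1)): print(p,proj(t,p).round(),proj(d,p).round())
```

```text
(0.45, -0.3, 0.1) [453. 206.] [331.  89.]
(0.5, -0.25, 0.1) [427. 179.] [301.  94.]
(0.6, -0.2, 0.1) [402. 127.] [249.  94.]
(0.55, -0.15, 0.1) [375. 151.] [258. 113.]
(0.6, -0.3, 0.1) [453. 128.] [270.  72.]
(0.6, 0.3, 0.1) [140. 118.] [ 76. 278.]
(0.5, 0.3, 0.1) [138. 170.] [133. 309.]
```

>>> play_rows(
  moves=[
    {"x":0,"y":0,"z":3,"turn":0,"jaw":3},
    {"x":0,"y":0,"z":4,"turn":0,"jaw":3},
    {"x":0,"y":-3,"z":2,"turn":0,"jaw":3},
    {"x":0,"y":-4,"z":0,"turn":0,"jaw":3},
    {"x":-0.5,"y":-4,"z":0,"turn":0,"jaw":3},
    {"x":-0.5,"y":-4,"z":0,"turn":0,"jaw":3},
    {"x":-1,"y":-4,"z":0,"turn":0,"jaw":3},
    {"x":-1,"y":-4,"z":0,"turn":0,"jaw":3},
  ],
)

```text
t: 5.93
tool_pos: [0.5967, -0.1712, 0.1416]
tool_rot: [-0.985, 1.505, -1.506]
contact_force: [1.6, 0.1, -0.5]
opening: 0.03
```

>>> play_rows(
  moves=[
    {"x":0,"y":-3,"z":0,"turn":0,"jaw":3},
    {"x":0,"y":0,"z":0,"turn":0,"jaw":3},
    {"x":0,"y":0,"z":0,"turn":0,"jaw":3},
  ],
)

```text
t: 6.18
tool_pos: [0.5968, -0.201, 0.1414]
tool_rot: [-0.983, 1.508, -1.508]
contact_force: [0.3, 0.1, 0.3]
opening: 0.03
```

Run:
```python
from h import *
o=ctrl.get_obs()
p=o["tool_pos"]
for n in("top","side"):
    d=eyes.get_image(n);u=proj(d,p);print(n,u,proj(d,p+[0,0,.03]),p)
    im=np.clip((d["img"].astype(float)/255)**.5*255,0,255).astype(np.uint8).copy()
    x,y=max(0,int(u[0])-60),max(0,int(u[1])-70);print(x,y)
    c=cv2.resize(im[y:y+120,x:x+120],None,fx=5,fy=5);cv2.circle(c,(int((u[0]-x)*5),int((u[1]-y)*5)),4,(255,0,0),-1)
    cv2.imwrite(f"pics/{n}5.png",c[:,:,::-1])
    cv2.imwrite(f"pics/{n}5f.png",im[:,:,::-1])
```

```text
top [408.06468901 123.42788826] [412.79003347 119.65260606] [ 0.59684567 -0.20096809  0.14138414]
348 53
side [249.70693671  76.87429222] [249.26241321  63.57643448] [ 0.59684567 -0.20096809  0.14138414]
189 6
```

View pics/top5.png

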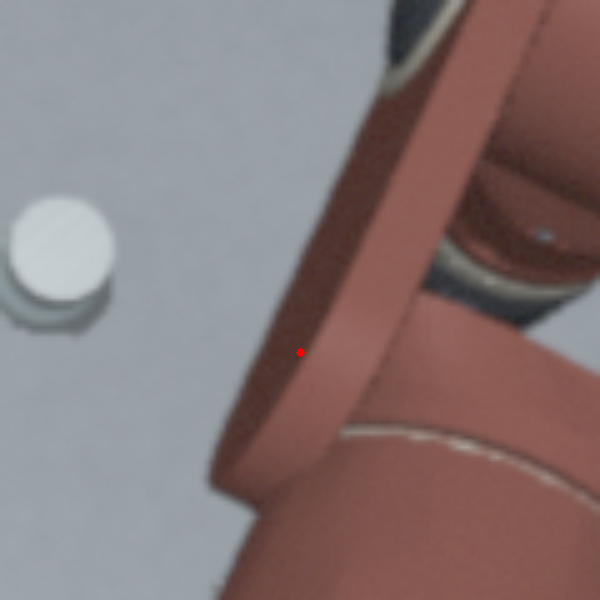

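View pics/side5.png

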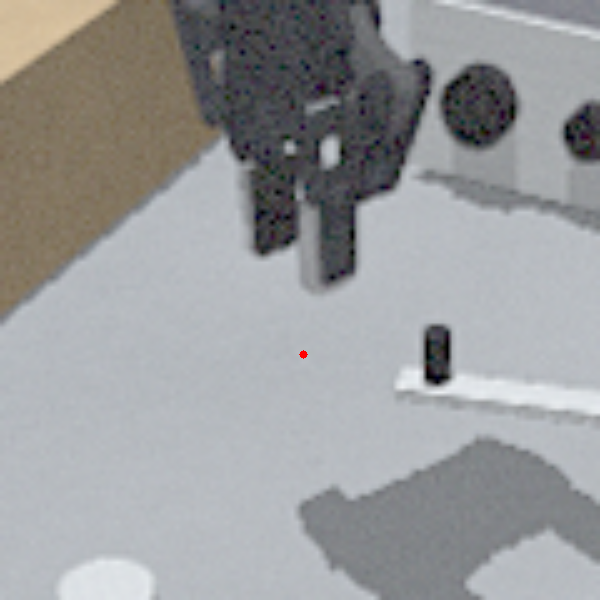

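>>> play_rows(
  moves=[
    {"x":-3,"y":-2,"z":0,"turn":0,"jaw":2.4},
    {"x":-3,"y":-2,"z":0,"turn":0,"jaw":2.4},
    {"x":-3,"y":-2,"z":0,"turn":0,"jaw":2.4},
    {"x":-3,"y":-2,"z":0,"turn":0,"jaw":2.4},
    {"x":-3,"y":-2,"z":0,"turn":0,"jaw":2.4},
    {"x":-3,"y":-2,"z":0,"turn":0,"jaw":2.4},
    {"x":-3,"y":-2,"z":0,"turn":0,"jaw":2.4},
    {"x":0,"y":0,"z":0,"turn":0,"jaw":2.4},
  ],
)

```text
t: 6.95
tool_pos: [0.384, -0.3409, 0.1414]
tool_rot: [-0.986, 1.508, -1.509]
contact_force: [-0.7, 0.9, 0.8]
opening: 0.0241
```

```bash
cat > look.py <<'E'
from h import *
import sys
tag=sys.argv[1]
o=ctrl.get_obs()
p=o["tool_pos"];print(p,o["opening"],o["t"])
ims=[]
for n in("top","side"):
    d=eyes.get_image(n);u=proj(d,p);
    im=np.clip((d["img"].astype(float)/255)**.5*255,0,255).astype(np.uint8).copy()
    x,y=min(460,max(0,int(u[0])-50)),min(320,max(0,int(u[1])-50));print(n,u,(x,y))
    c=cv2.resize(im[y:y+100,x:x+100],None,fx=4,fy=4);cv2.circle(c,(int((u[0]-x)*4),int((u[1]-y)*4)),3,(255,0,0),-1);ims.append(c)
cv2.imwrite(f"pics/{tag}.png",np.hstack(ims)[:,:,::-1])
E
python3 look.py L1
```

```text
[ 0.38399356 -0.34085532  0.14138966] 0.02411049503541921 6.95
top [482.8136188  241.00043985] (432, 191)
side [368.99549755  70.48192496] (318, 20)
```

View pics/L1.png

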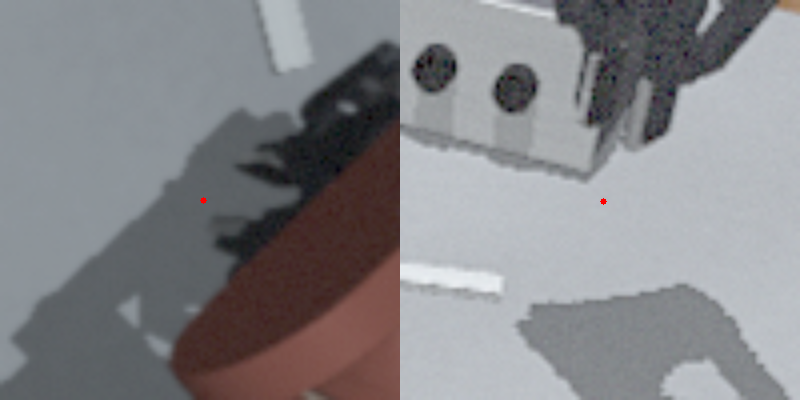

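```bash
cat >> h.py <<'E'
def tri(d,p,s,q):
    A=[];b=[]
    for dd,x in((d,p),(s,q)):
        o,v=ray(dd,x);v=v/np.linalg.norm(v);M=np.eye(3)-np.outer(v,v);A.append(M);b.append(M@o)
    X=np.linalg.solve(sum(A),sum(b));return X,[np.linalg.norm(M@X-c) for M,c in zip(A,b)]
E
python3 - <<'E'
from h import *
d=eyes.get_image("top");s=eyes.get_image("side")
T=lambda x,y:(432+x/4,191+y/4);S=lambda x,y:(318+(x-400)/4,20+y/4)
print(tri(d,T(227,203),s,S(620,138)))
for a in((237,167),(217,243)):
  for b in ((600,122),(640,148)): print(tri(d,T(*a),s,S(*b)))
E
```

```text
(array([ 0.38228522, -0.33421201,  0.18138431]), [np.float64(0.00023588979675507024), np.float64(0.00023588979675506267)])
(array([ 0.39641155, -0.33748963,  0.18500931]), [np.float64(0.00191827157019606), np.float64(0.0019182715701959736)])
(array([ 0.3860964 , -0.34655747,  0.17008363]), [np.float64(0.012890089311204016), np.float64(0.012890089311204087)])
(array([ 0.37754052, -0.31812406,  0.1988132 ]), [np.float64(0.012926906593117541), np.float64(0.012926906593117456)])
(array([ 0.36744778, -0.32857964,  0.18242503]), [np.float64(0.002551553954061543), np.float64(0.002551553954061474)])
```

>>> play_rows(
  moves=[
    {"x":2,"y":3.3,"z":0,"turn":0,"jaw":4},
    {"x":2,"y":3.3,"z":0,"turn":0,"jaw":4},
    {"x":2,"y":3.3,"z":0,"turn":0,"jaw":4},
    {"x":2,"y":3.3,"z":0,"turn":0,"jaw":4},
    {"x":2,"y":3.3,"z":0,"turn":0,"jaw":4},
    {"x":2,"y":3.3,"z":0,"turn":0,"jaw":4},
    {"x":2,"y":3.3,"z":0,"turn":0,"jaw":4},
    {"x":2,"y":3.3,"z":0,"turn":0,"jaw":4},
  ],
)

```text
t: 7.82
tool_pos: [0.5484, -0.0715, 0.1414]
tool_rot: [-0.987, 1.503, -1.503]
contact_force: [0.2, -0.8, 0.0]
opening: 0.04
```

>>> play_rows(
  moves=[
    {"x":2,"y":3.3,"z":0,"turn":0,"jaw":4},
    {"x":2,"y":3.3,"z":0,"turn":0,"jaw":4},
    {"x":2,"y":3.3,"z":-2,"turn":0,"jaw":4},
    {"x":2,"y":3.3,"z":-3,"turn":0,"jaw":4},
    {"x":0,"y":0,"z":-3,"turn":0,"jaw":4},
    {"x":0,"y":0,"z":0,"turn":0,"jaw":4},
    {"x":0,"y":0,"z":0,"turn":0,"jaw":4},
  ],
)

```text
t: 8.4
tool_pos: [0.6213, 0.0523, 0.0641]
tool_rot: [-0.992, 1.508, -1.502]
contact_force: [0.6, -0.0, 0.2]
opening: 0.0399
```

```bash
python3 look.py L2
```

```text
[0.62129125 0.05225775 0.06409894] 0.03991638896647038 8.4
top [270.62021278 115.65359894] (220, 65)
side [173.91018985 177.17576342] (123, 127)
```

View pics/L2.png

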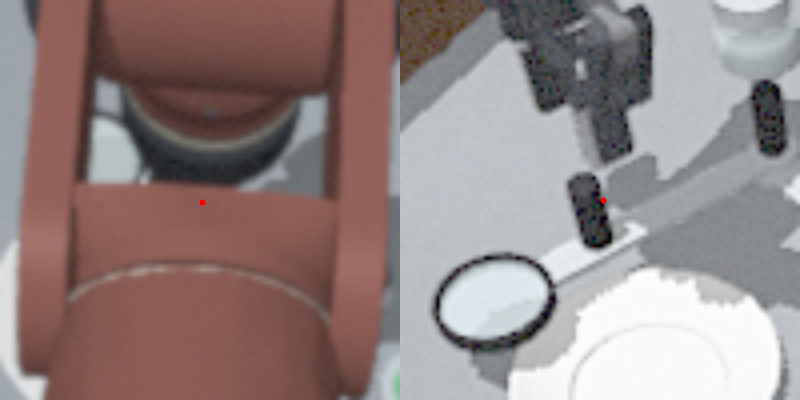

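Run:
```python
from h import *
s=eyes.get_image("side")
for z in(.08,.09,.1,.11,.12,.13): print(z,atz(s,(176.75,167),z).round(4))
```

```text
0.08 [0.6205 0.0398 0.08  ]
0.09 [0.613  0.0473 0.09  ]
0.1 [0.6054 0.0548 0.1   ]
0.11 [0.5979 0.0624 0.11  ]
0.12 [0.5904 0.0699 0.12  ]
0.13 [0.5829 0.0774 0.13  ]
```

>>> play_rows(
  moves=[
    {"x":0.3,"y":0.6,"z":0,"turn":0,"jaw":4},
    {"x":0,"y":0,"z":-1.5,"turn":0,"jaw":4},
    {"x":0,"y":0,"z":-1.5,"turn":0,"jaw":4},
    {"x":0,"y":0,"z":0,"turn":0,"jaw":4},
  ],
)

```text
t: 8.88
tool_pos: [0.6244, 0.0561, 0.0341]
tool_rot: [-0.989, 1.509, -1.505]
contact_force: [-0.7, 0.9, -1.7]
opening: 0.04
```

>>> play_rows(
  moves=[
    {"x":0,"y":0,"z":-1,"turn":0,"jaw":4},
    {"x":0,"y":0,"z":0,"turn":0,"jaw":4},
    {"x":0,"y":0,"z":0,"turn":0,"jaw":4},
  ],
)

```text
t: 9.13
tool_pos: [0.6259, 0.0562, 0.0261]
tool_rot: [-0.986, 1.507, -1.506]
contact_force: [-0.5, -0.1, -0.3]
opening: 0.04
```

```bash
python3 look.py L3
```

```text
[0.62591243 0.05618568 0.02609926] 0.03997266786624665 9.1333
top [268.43836969 117.80865485] (218, 67)
side [174.2715893  191.35319636] (124, 141)
```

View pics/L3.png

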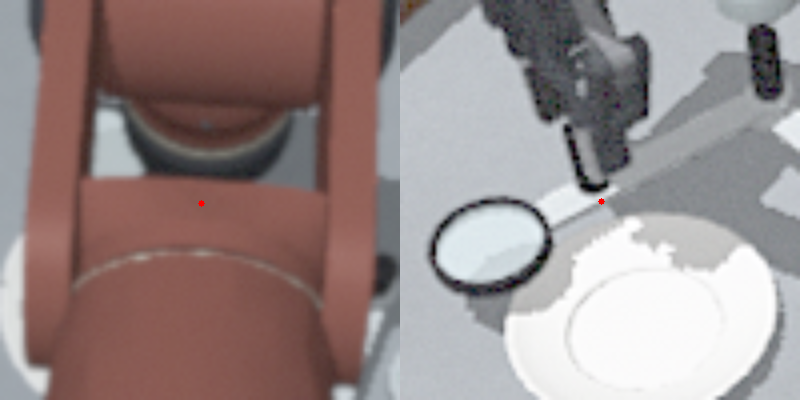

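>>> play_rows(
  moves=[
    {"x":-0.1,"y":0.2,"z":-0.6,"turn":0,"jaw":4},
    {"x":0,"y":0,"z":-0.6,"turn":0,"jaw":4},
    {"x":0,"y":0,"z":0,"turn":0,"jaw":3},
    {"x":0,"y":0,"z":0,"turn":0,"jaw":2.4},
    {"x":0,"y":0,"z":0,"turn":0,"jaw":1.2},
    {"x":0,"y":0,"z":0,"turn":0,"jaw":1.2},
  ],
  squeeze=20,
)

```text
t: 9.73
tool_pos: [0.6251, 0.0583, 0.0145]
tool_rot: [-0.986, 1.506, -1.506]
contact_force: [-0.1, 0.1, -0.9]
opening: 0.0151
```

```bash
python3 look.py L4
```

```text
[0.62514115 0.05834626 0.014459  ] 0.015112380126220976 9.7333
top [267.31007786 119.45941731] (217, 69)
side [175.00692798 196.20013848] (125, 146)
```

View pics/L4.png

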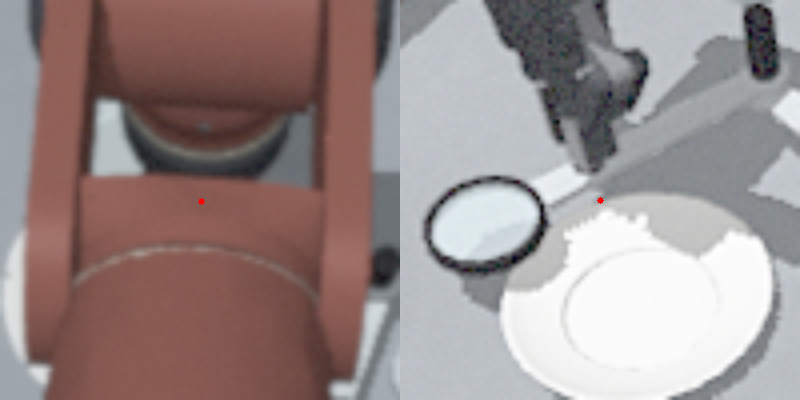

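>>> play_rows(
  moves=[
    {"x":0,"y":0,"z":0,"turn":0,"jaw":1.2},
    {"x":0,"y":0,"z":0,"turn":0,"jaw":1.2},
  ],
  squeeze=20,
)

```text
t: 10.0
tool_pos: [0.6251, 0.0584, 0.0145]
tool_rot: [-0.986, 1.506, -1.506]
contact_force: [-0.6, 0.1, -2.3]
opening: 0.0153
```

Run:
```python
import numpy as np
for k in range(26):
    t=np.radians(66.3+4*k+2); print(k,(np.array([-np.sin(t),np.cos(t)])*.698).round(2))
```

```text
0 [-0.65  0.26]
1 [-0.66  0.21]
2 [-0.68  0.17]
3 [-0.69  0.12]
4 [-0.69  0.07]
5 [-0.7   0.02]
6 [-0.7  -0.03]
7 [-0.69 -0.08]
8 [-0.69 -0.12]
9 [-0.68 -0.17]
10 [-0.66 -0.22]
11 [-0.65 -0.26]
12 [-0.63 -0.31]
13 [-0.6  -0.35]
14 [-0.58 -0.39]
15 [-0.55 -0.43]
16 [-0.52 -0.47]
17 [-0.48 -0.5 ]
18 [-0.45 -0.54]
19 [-0.41 -0.57]
20 [-0.37 -0.59]
21 [-0.32 -0.62]
22 [-0.28 -0.64]
23 [-0.24 -0.66]
24 [-0.19 -0.67]
25 [-0.14 -0.68]
```

>>> play_rows(
  moves=[
    {"x":0,"y":0,"z":0,"turn":0,"jaw":2.2},
    {"x":-0.65,"y":0.26,"z":0,"turn":4,"jaw":2.2},
    {"x":-0.66,"y":0.21,"z":0,"turn":4,"jaw":2.2},
    {"x":-0.68,"y":0.17,"z":0,"turn":4,"jaw":2.2},
    {"x":-0.69,"y":0.12,"z":0,"turn":4,"jaw":2.2},
    {"x":-0.69,"y":0.07,"z":0,"turn":4,"jaw":2.2},
    {"x":-0.7,"y":0.02,"z":0,"turn":4,"jaw":2.2},
    {"x":0,"y":0,"z":0,"turn":0,"jaw":2.2},
  ],
)

```text
t: 10.67
tool_pos: [0.5845, 0.0669, 0.0152]
tool_rot: [-1.212, 1.202, -1.204]
contact_force: [0.4, 1.0, -0.2]
opening: 0.0224
```

```bash
python3 look.py L5
```

```text
[0.58454203 0.0668703  0.01521664] 0.022370185281926688 10.6667
top [262.63462881 138.55407188] (212, 88)
side [189.81133307 206.29257774] (139, 156)
```

View pics/L5.png

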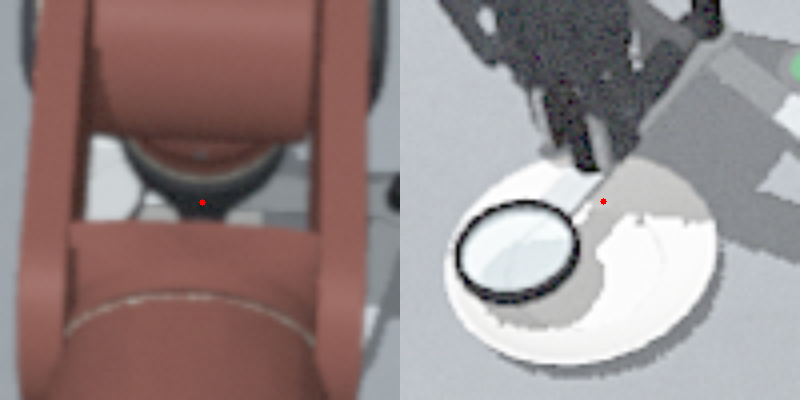

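>>> play_rows(
  moves=[
    {"x":-0.7,"y":-0.03,"z":0,"turn":4,"jaw":2.2},
    {"x":-0.69,"y":-0.08,"z":0,"turn":4,"jaw":2.2},
    {"x":-0.69,"y":-0.12,"z":0,"turn":4,"jaw":2.2},
    {"x":-0.68,"y":-0.17,"z":0,"turn":4,"jaw":2.2},
    {"x":-0.66,"y":-0.22,"z":0,"turn":4,"jaw":2.2},
    {"x":-0.65,"y":-0.26,"z":0,"turn":4,"jaw":2.2},
    {"x":-0.63,"y":-0.31,"z":0,"turn":4,"jaw":2.2},
    {"x":-0.6,"y":-0.35,"z":0,"turn":4,"jaw":2.2},
  ],
)

```text
t: 11.43
tool_pos: [0.5328, 0.0517, 0.0155]
tool_rot: [-1.424, 0.781, -0.783]
contact_force: [0.6, 1.8, -0.1]
opening: 0.0221
```

>>> play_rows(
  moves=[
    {"x":-0.58,"y":-0.39,"z":0,"turn":4,"jaw":2.2},
    {"x":-0.55,"y":-0.43,"z":0,"turn":4,"jaw":2.2},
    {"x":-0.52,"y":-0.47,"z":0,"turn":4,"jaw":2.2},
    {"x":-0.48,"y":-0.5,"z":0,"turn":4,"jaw":2.2},
    {"x":-0.45,"y":-0.54,"z":0,"turn":4,"jaw":2.2},
    {"x":-0.41,"y":-0.57,"z":0,"turn":4,"jaw":2.2},
    {"x":0,"y":0,"z":0,"turn":0,"jaw":2.2},
  ],
)

```text
t: 12.02
tool_pos: [0.5021, 0.0219, 0.0152]
tool_rot: [-1.521, 0.46, -0.461]
contact_force: [-0.1, -0.1, 0.6]
opening: 0.022
```

```bash
python3 look.py L6
```

```text
[0.5021223  0.0218655  0.01515663] 0.02196778751343885 12.0167
top [283.26988882 178.77391223] (233, 128)
side [239.1924588  205.36281141] (189, 155)
```

View pics/L6.png

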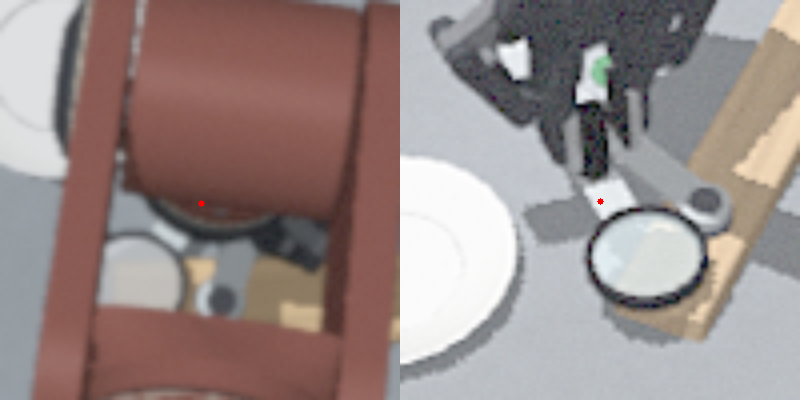

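>>> play_rows(
  moves=[
    {"x":-0.37,"y":-0.59,"z":0,"turn":4,"jaw":2.2},
    {"x":-0.32,"y":-0.62,"z":0,"turn":4,"jaw":2.2},
    {"x":-0.28,"y":-0.64,"z":0,"turn":4,"jaw":2.2},
    {"x":-0.24,"y":-0.66,"z":0,"turn":4,"jaw":2.2},
    {"x":0,"y":0,"z":0,"turn":0,"jaw":2.2},
  ],
)

```text
t: 12.53
tool_pos: [0.4901, -0.0032, 0.0149]
tool_rot: [-1.557, 0.242, -0.243]
contact_force: [0.9, 0.1, 0.1]
opening: 0.0218
```

>>> play_rows(
  moves=[
    {"x":-0.06,"y":-0.19,"z":0,"turn":0,"jaw":2.2},
    {"x":-0.03,"y":-0.1,"z":0,"turn":0,"jaw":2.2},
    {"x":0,"y":0,"z":0,"turn":0,"jaw":2.2},
  ],
)

```text
t: 12.78
tool_pos: [0.4894, -0.0046, 0.0148]
tool_rot: [-1.555, 0.242, -0.243]
contact_force: [1.9, 4.6, 0.6]
opening: 0.0217
```

```bash
python3 look.py L7
```

```text
[ 0.48939407 -0.00456272  0.01482521] 0.021732962747367565 12.7833
top [295.88907489 185.32098968] (245, 135)
side [251.64424811 198.47179946] (201, 148)
```

View pics/L7.png

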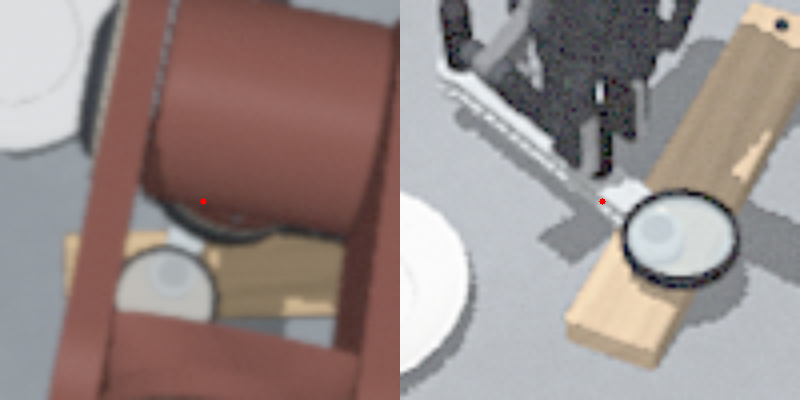

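>>> play_rows(
  moves=[
    {"x":-0.03,"y":-0.1,"z":0,"turn":0,"jaw":2.2},
    {"x":-0.03,"y":-0.1,"z":0,"turn":0,"jaw":2.2},
    {"x":0,"y":0,"z":0,"turn":0,"jaw":2.2},
  ],
)

```text
t: 13.13
tool_pos: [0.4893, -0.005, 0.0149]
tool_rot: [-1.552, 0.241, -0.244]
contact_force: [4.9, 11.1, -0.9]
opening: 0.0225
```

>>> play_rows(
  moves=[
    {"x":0.1,"y":0.3,"z":0,"turn":0,"jaw":2.2},
    {"x":0.06,"y":0.2,"z":0,"turn":0,"jaw":2.8},
    {"x":0,"y":0,"z":0,"turn":0,"jaw":4},
    {"x":0,"y":0,"z":0,"turn":0,"jaw":4},
    {"x":0,"y":0,"z":3,"turn":0,"jaw":4},
    {"x":0,"y":0,"z":4,"turn":0,"jaw":4},
    {"x":0,"y":0,"z":0,"turn":0,"jaw":4},
  ],
)

```text
t: 13.72
tool_pos: [0.4948, -0.0037, 0.0924]
tool_rot: [-1.558, 0.232, -0.251]
contact_force: [0.7, -0.0, 1.3]
opening: 0.0403
```

```bash
python3 look.py L8
python3 - <<'E'
from h import *
for n in("top","side"):
    d=eyes.get_image(n)
    for q in ("elbow_knob","lens_knob"):
        for r in pinpoint(n,q)[:3]: print(n,q,r["score"],np.round(r["point"],1),atz(d,r["point"],.062).round(3))
    cv2.imwrite(f"pics/{n}8.png",d["img"][:,:,::-1])
E
```

```text
[ 0.49482718 -0.00374221  0.09242515] 0.04029119025627902 13.7167
top [298.23415907 178.17413726] (248, 128)
side [247.63690002 169.5240042 ] (197, 119)
top lens_knob 0.93 [188.6 278.7] [0.296 0.202 0.062]
top lens_knob 0.61 [297.4 182.1] [ 0.491 -0.004  0.062]
side elbow_knob 0.69 [304.7 264.9] [0.331 0.113 0.062]
side elbow_knob 0.65 [218.  156.3] [ 0.58  -0.035  0.062]
side lens_knob 0.86 [298.2 325.9] [0.3   0.206 0.062]
side lens_knob 0.81 [249.4 184. ] [0.489 0.002 0.062]
```

View pics/side8.png

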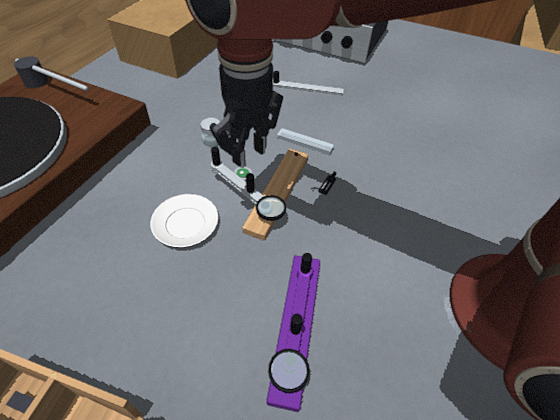

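>>> play_rows(
  moves=[
    {"x":3,"y":-0.9,"z":0,"turn":0,"jaw":4},
    {"x":3,"y":-0.9,"z":0,"turn":0,"jaw":4},
    {"x":2.9,"y":-0.9,"z":0,"turn":0,"jaw":4},
    {"x":0,"y":0,"z":-2,"turn":0,"jaw":4},
    {"x":0,"y":0,"z":-1.5,"turn":0,"jaw":4},
    {"x":0,"y":0,"z":0,"turn":0,"jaw":4},
    {"x":0,"y":0,"z":0,"turn":0,"jaw":4},
  ],
)

```text
t: 14.7
tool_pos: [0.5772, -0.0294, 0.0477]
tool_rot: [-1.557, 0.245, -0.238]
contact_force: [0.2, 0.4, 0.1]
opening: 0.0401
```

```bash
python3 look.py L9
```

```text
[ 0.57717076 -0.02935391  0.04767543] 0.04006259162223215 14.7
top [310.35637972 140.61134259] (260, 90)
side [218.24291862 163.88644563] (168, 113)
```

View pics/L9.png

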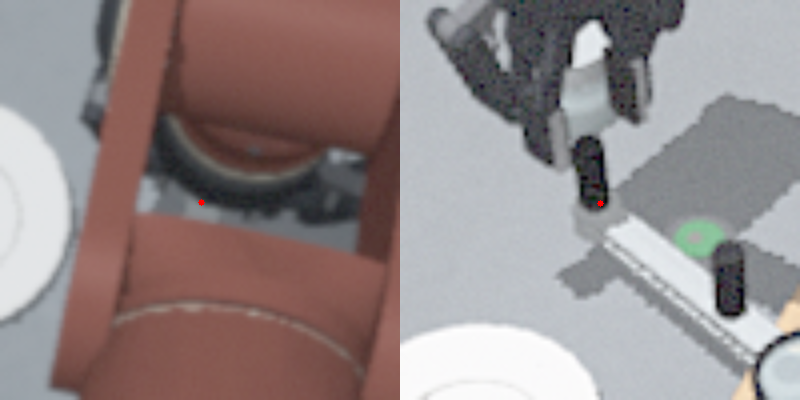

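>>> play_rows(
  moves=[
    {"x":0.6,"y":-0.2,"z":0,"turn":0,"jaw":4},
    {"x":0,"y":0,"z":-1.5,"turn":0,"jaw":4},
    {"x":0,"y":0,"z":-1,"turn":0,"jaw":4},
    {"x":0,"y":0,"z":-0.8,"turn":0,"jaw":4},
    {"x":0,"y":0,"z":0,"turn":0,"jaw":3},
    {"x":0,"y":0,"z":0,"turn":0,"jaw":2.2},
    {"x":0,"y":0,"z":0,"turn":0,"jaw":2.2},
  ],
)

```text
t: 15.38
tool_pos: [0.585, -0.0316, 0.0171]
tool_rot: [-1.557, 0.241, -0.242]
contact_force: [0.6, -0.1, -0.2]
opening: 0.0222
```

```bash
python3 look.py L10; python3 -c "
from fit import *
a=np.radians(-18.5)
for k in range(18):
    t=np.radians(-18.5-4*k-2); print(k,(np.array([np.sin(t),-np.cos(t)])*2*14*np.sin(np.radians(2))).round(2))"
```

```text
[ 0.58504752 -0.03162637  0.01705613] 0.022160809093212427 15.3833
top [310.14275824 139.73060711] (260, 89)
side [216.92242598 172.71531901] (166, 122)
0 [-0.34 -0.92]
1 [-0.41 -0.89]
2 [-0.47 -0.86]
3 [-0.53 -0.82]
4 [-0.58 -0.79]
5 [-0.63 -0.74]
6 [-0.68 -0.7 ]
7 [-0.73 -0.65]
8 [-0.78 -0.59]
9 [-0.81 -0.54]
10 [-0.85 -0.48]
11 [-0.88 -0.42]
12 [-0.91 -0.36]
13 [-0.93 -0.29]
14 [-0.95 -0.23]
15 [-0.96 -0.16]
16 [-0.97 -0.09]
17 [-0.98 -0.03]
```

View pics/L10.png

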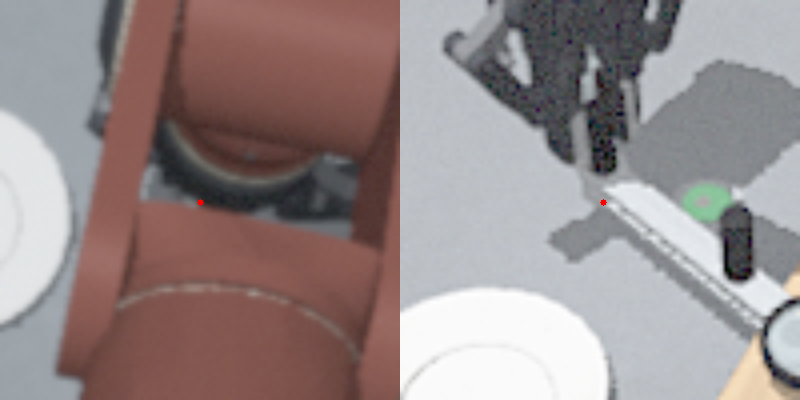

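>>> play_rows(
  moves=[
    {"x":-0.17,"y":-0.46,"z":0,"turn":-2,"jaw":2.2},
    {"x":-0.17,"y":-0.46,"z":0,"turn":-2,"jaw":2.2},
    {"x":-0.41,"y":-0.89,"z":0,"turn":-4,"jaw":2.2},
    {"x":-0.47,"y":-0.86,"z":0,"turn":-4,"jaw":2.2},
    {"x":-0.53,"y":-0.82,"z":0,"turn":-4,"jaw":2.2},
    {"x":-0.58,"y":-0.79,"z":0,"turn":-4,"jaw":2.2},
    {"x":-0.63,"y":-0.74,"z":0,"turn":-4,"jaw":2.2},
  ],
)

```text
t: 16.07
tool_pos: [0.5566, -0.0818, 0.0175]
tool_rot: [-1.492, 0.568, -0.574]
contact_force: [4.1, 2.2, -3.1]
opening: 0.0218
```

>>> play_rows(
  moves=[
    {"x":-0.68,"y":-0.7,"z":0,"turn":-4,"jaw":2.2},
    {"x":-0.73,"y":-0.65,"z":0,"turn":-4,"jaw":2.2},
    {"x":-0.78,"y":-0.59,"z":0,"turn":-4,"jaw":2.2},
    {"x":-0.81,"y":-0.54,"z":0,"turn":-4,"jaw":2.2},
    {"x":-0.85,"y":-0.48,"z":0,"turn":-4,"jaw":2.2},
    {"x":-0.88,"y":-0.42,"z":0,"turn":-4,"jaw":2.2},
    {"x":0,"y":0,"z":0,"turn":0,"jaw":2.2},
  ],
)

```text
t: 16.65
tool_pos: [0.508, -0.1164, 0.0175]
tool_rot: [-1.38, 0.89, -0.893]
contact_force: [0.2, -0.4, -0.0]
opening: 0.0218
```

```bash
python3 look.py L11
```

```text
[ 0.50803057 -0.11640625  0.01754474] 0.021781523361029093 16.65
top [350.19435117 177.8802346 ] (300, 127)
side [269.03553024 159.10489874] (219, 109)
```

View pics/L11.png

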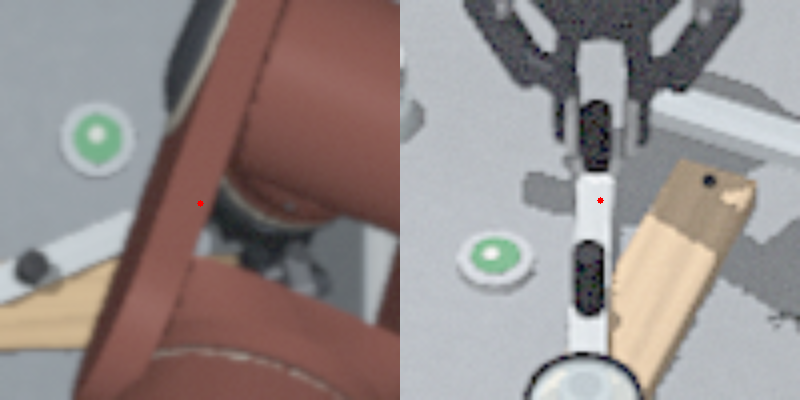

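Folded pair swings together. Continuing to the stop.

>>> play_rows(
  moves=[
    {"x":-0.91,"y":-0.36,"z":0,"turn":-4,"jaw":2.2},
    {"x":-0.93,"y":-0.29,"z":0,"turn":-4,"jaw":2.2},
    {"x":-0.95,"y":-0.23,"z":0,"turn":-4,"jaw":2.2},
    {"x":-0.96,"y":-0.16,"z":0,"turn":-4,"jaw":2.2},
    {"x":-0.5,"y":-0.05,"z":0,"turn":-2,"jaw":2.2},
    {"x":-0.47,"y":-0.04,"z":0,"turn":-2,"jaw":2.2},
    {"x":0,"y":0,"z":0,"turn":0,"jaw":2.2},
  ],
)

```text
t: 17.33
tool_pos: [0.4614, -0.1272, 0.0174]
tool_rot: [-1.244, 1.15, -1.153]
contact_force: [-0.0, -1.1, 0.7]
opening: 0.022
```

>>> play_rows(
  moves=[
    {"x":-0.2,"y":0,"z":0,"turn":0,"jaw":2.2},
    {"x":-0.2,"y":0,"z":0,"turn":0,"jaw":2.2},
    {"x":0,"y":0,"z":0,"turn":0,"jaw":2.2},
  ],
)

```text
t: 17.58
tool_pos: [0.4576, -0.1274, 0.0173]
tool_rot: [-1.245, 1.15, -1.153]
contact_force: [1.8, -2.7, 0.3]
opening: 0.0221
```

```bash
python3 look.py L12
```

```text
[ 0.4575564  -0.12736524  0.01731737] 0.022068178377207176 17.5833
top [355.02644442 202.38277929] (305, 152)
side [292.79054175 163.60675059] (242, 113)
```

View pics/L12.png

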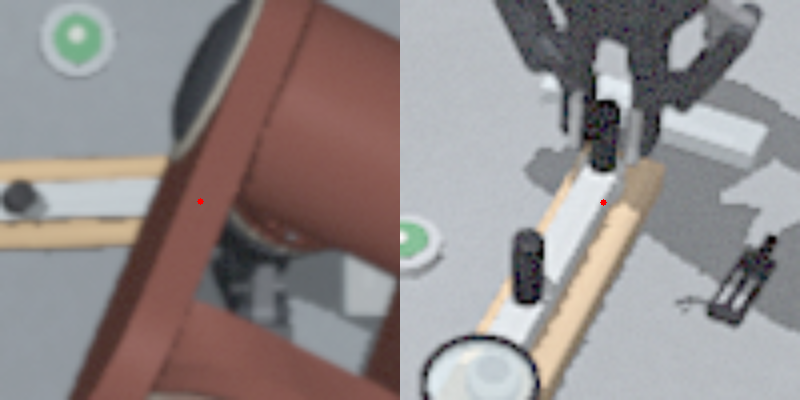

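>>> play_rows(
  moves=[
    {"x":-0.15,"y":0,"z":0,"turn":0,"jaw":2.2},
    {"x":-0.15,"y":0,"z":0,"turn":0,"jaw":2.2},
    {"x":0,"y":0,"z":0,"turn":0,"jaw":2.2},
  ],
)

```text
t: 17.93
tool_pos: [0.4573, -0.1274, 0.0175]
tool_rot: [-1.239, 1.145, -1.158]
contact_force: [15.1, -2.3, -6.0]
opening: 0.0225
```

>>> play_rows(
  moves=[
    {"x":0.4,"y":0,"z":0,"turn":0,"jaw":2.2},
    {"x":0.2,"y":0,"z":0,"turn":0,"jaw":2.8},
    {"x":0,"y":0,"z":0,"turn":0,"jaw":4},
    {"x":0,"y":0,"z":0,"turn":0,"jaw":4},
    {"x":0,"y":0,"z":3,"turn":0,"jaw":4},
    {"x":0,"y":0,"z":4,"turn":0,"jaw":4},
    {"x":0,"y":-3,"z":4,"turn":0,"jaw":4},
    {"x":0,"y":-4,"z":0,"turn":0,"jaw":4},
  ],
)

```text
t: 18.6
tool_pos: [0.4636, -0.1925, 0.1279]
tool_rot: [-1.243, 1.139, -1.158]
contact_force: [1.7, 0.2, 1.4]
opening: 0.0399
```

>>> play_rows(
  moves=[
    {"x":0,"y":-4,"z":0,"turn":0,"jaw":4},
    {"x":0,"y":-4,"z":0,"turn":0,"jaw":4},
    {"x":0,"y":-4,"z":0,"turn":0,"jaw":4},
    {"x":0,"y":-4,"z":0,"turn":0,"jaw":4},
    {"x":0,"y":-4,"z":0,"turn":0,"jaw":4},
    {"x":0,"y":-4,"z":0,"turn":0,"jaw":4},
    {"x":0,"y":0,"z":0,"turn":0,"jaw":4},
  ],
)

```text
t: 19.18
tool_pos: [0.458, -0.4376, 0.119]
tool_rot: [-1.244, 1.157, -1.156]
contact_force: [-1.0, 0.1, -0.3]
opening: 0.0401
```

Run:
```python
from h import *
for n,a in(("top",(170,240,240,400)),("side",(130,260,200,340))):
    d=eyes.get_image(n)
    for q in ("elbow_knob","lens_knob"):
        for r in pinpoint(n,q)[:3]: print(n,q,r["score"],np.round(r["point"],1),atz(d,r["point"],.062).round(3))
    c=cv2.resize(d["img"][a[0]:a[1],a[2]:a[3]],None,fx=4,fy=4,interpolation=cv2.INTER_CUBIC)
    cv2.imwrite(f"pics/{n}13.png",c[:,:,::-1])
```

```text
top elbow_knob 0.94 [236.9 263. ] [0.329 0.11  0.062]
top elbow_knob 0.82 [355.9 200.6] [ 0.458 -0.121  0.062]
top lens_knob 0.97 [187.6 276.9] [0.3   0.204 0.062]
top lens_knob 0.72 [309.5 199.3] [ 0.457 -0.029  0.062]
side elbow_knob 0.65 [297.8 146.2] [ 0.453 -0.135  0.062]
side elbow_knob 0.64 [309.1 262. ] [0.327 0.105 0.062]
side lens_knob 0.79 [296.1 324.9] [0.303 0.206 0.062]
side lens_knob 0.59 [276.3 181.2] [ 0.448 -0.028  0.062]
```

View pics/top13.png

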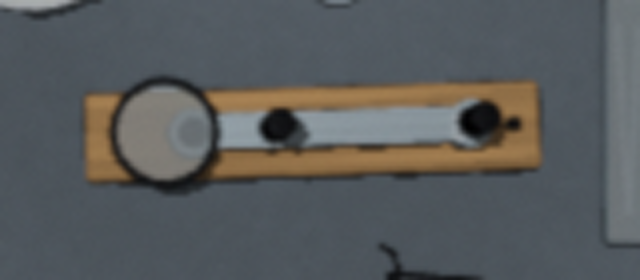

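View pics/side13.png

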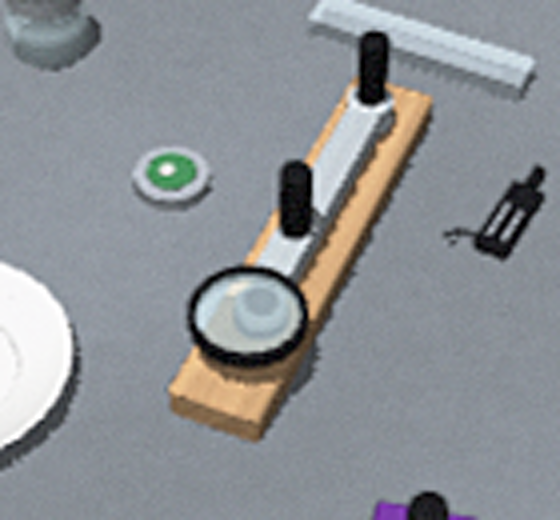

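Run:
```python
from fit import *
d=eyes.get_image("top"); s=eyes.get_image("side")
T=lambda x,y:(240+x/4-.4,170+y/4-.4); S=lambda x,y:(200+x/4-.4,130+y/4-.4)
obs=[(d,'e',T(479,121)),(d,'k',T(279,127)),(d,'c',T(165,132)),(d,'b0',T(86,138)),(d,'b1',T(541,125)),
(s,'e',S(373,67)),(s,'k',S(296,199)),(s,'c',S(248,315)),(s,'b0',S(217,413)),(s,'b1',S(395,88))]
x,r=fit(obs,[.45,.012,-1.51,0.,0.]);print(x.round(4));print(r.round(1).reshape(-1,2).tolist(), ctrl.get_obs()["t"])
```

```text
[ 0.4502  0.0119 -1.5053  0.0043  0.0092]
[[-0.0, -0.3], [-0.4, -0.3], [-0.2, 0.0], [-0.4, 0.7], [-0.0, -0.1], [0.2, 0.8], [0.2, 0.7], [0.2, -0.9], [-0.3, -1.2], [0.4, -1.1]] 19.5833
```

Both angles are about zero (0.004 and 0.009 rad), and the robot is clear of the magnifier.

```bash
python3 -c "
from station import finish_job
print(finish_job())"
```

```text
the job is handed in; nothing more can be done
None
```

The magnifier is put away: both segments lie in line above the beech base, and the gripper has let go and moved well clear. I handed the job in at about 19.6 s.

- **Fold:** I held the lens knob loosely between the fingers and folded the lens segment back to its stop, feeling about 12 N at the end. The inner segment still stood out at about 1.19 rad.
- **Swing home:** I then moved to the elbow knob and swung the folded pair clockwise to the base stop, feeling about 15 N.
- **Final check:** A fit to both camera pictures gave inner ≈ 0.004 rad and outer ≈ 0.009 rad, to within about 1 pixel. The purple look-alike and the loose bar were left alone.

**What disagreed:** My first attempt to close on the lens knob missed and touched nothing. The pictures showed the fingertips about 40 mm higher than the reported tool position. I worked out that offset from the pictures and lowered the tool to match. A test grip then closed to about 15 mm, which fits the 16 mm knob.

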